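# Snap a battery pack into a bench unit and clip it down

## Robot

A 6-joint arm with a two-finger parallel gripper is mounted at the origin on the work surface. World frame = base frame: x ahead of the robot, y to its left, z up, the work surface at z = 0. Lengths are in m, angles in rad, forces in N, time in s.
With the tool pointing down it reaches from about 0.4 to 0.825 m from the base axis. Payload 7 kg.
Tool frame: the origin (TCP) lies between the finger pads; the fingertips stand 11 mm ahead of it and the grasp point (between the pads) lies 8 mm behind it; x points along the fingers, z is the direction in which the jaws open and shut, and the axes are right-handed (so a half turn about x gives the same grasp; the last joint's range is limited). The gripper opens to 88 mm and grips with 3 to 60 N. Pads are 19 mm wide; open, the fingers measure 130 mm over their backs; the gripper's body (78 mm by 193 mm) begins 47 mm behind the grasp point.
Start: joints at [-0.861, 0.359, 0.012, 0, -1.224, -0.288], TCP at [0.276, -0.616, 0.238] pointing down, gripper open.
Joint ranges: [-3.07, 3.07], [-1.43, 2.12], [-1.02, 1.25], [-3.03, 1.67], [-3.05, -0], [-3.03, 3.03]. Speed limits (rad/s): [2.39, 2.39, 3.01, 3.14, 3.14, 3.14].

## Interface

Orientations are given as [roll, pitch, yaw] about the fixed x, y, z axes, in that order (R = Rz(yaw) Ry(pitch) Rx(roll)).
In Python, from station import arm gives the robot as it stands.
- The arm moves only by the tool jog_arm, never from a script. Its argument "motion" is a list of rows, each an object of numbers: "dx", "dy", "dz": the shift along the tool's x, y, z in m; "twist": the turn about the tool's x in degrees. In form: [{"dx": .., "dy": .., "dz": .., "twist": ..}, ...]. A call has 1 to 20 rows; each row is the pose to reach, as a shift and turn from the pose commanded when the call began, along the tool's axes at that moment; what a row does not reach only later rows make up. A row lasts 1/12 s, in which the tool goes at most 41.7 mm and 7.16 degrees, less where a joint would pass 70% of its speed; a pose out of reach is approached as far as the arm can. A call with a gripper value outside its range is refused whole. "gripper" is the finger opening in m, from 0 to 0.0876, set as the call begins (left out, the last holds). The fingers move at their own pace and stop on an object; "newtons" is the grip in N (left out, the last holds). Time passes only in rows, so rows that repeat a pose let the fingers close. It gives the time, the measured TCP pose, the force and the opening at its end, in the units of the state.
- arm.get_state(): the state, without advancing time (a new reading comes with each control period).
- arm.grab_frame(name): name is "scene" or "top"; returns the picture (400x640x3 uint8, red, green, blue); there is no depth.
- arm.camera_model(name): a dict with "camera_matrix" (3x3 intrinsics, pixels), "k1" (the pictures are not rectified: a ray, as slopes to the right and down, at radius r is drawn at 1 + k1 r^2 times it, then the intrinsics apply), "eye" and "attitude" of the camera in the world. Camera axes: x right, y down, z forward; pixel columns grow to the right and rows downward; lengths in m; the calibration is good to about 2 mm. A picture is of the moment at which its call begins. camera_model takes no time and is no camera call.
- arm.job_done(): hands the job in, once; it reports no verdict.
The state is a dict: "t": time; "q": joint angles; "qd": joint speeds; "joint_efforts": joint torques, N m; "eef_pos": TCP position; "ee_rot": TCP orientation; "force": force on the tool from outside, world axes, zero at the start; "moment": the same for the moment, N m; "width": finger opening in m.
Only numpy, scipy, OpenCV 4.12 (cv2) and the standard library are available. Lean on these libraries where they do the work, as an engineer would, in place of code of your own. Each camera call takes 0.05 s, during which the arm holds its last target.

## Task

Put the tall battery pack with the stepped ends into the open bay of the yellow bench unit and press it gently down until its seat snaps; then press the raised metal clip down until it snaps over the pack's end. Feel for each snap and stop there, do not force anything, and leave the other things on the desk where they are.

Things in the scene. Friction and masses are not known exactly. Their poses are not given: they have to be found in the camera images.
- pack_mid (a point): Battery pack, loose, dark plastic, 100-210 g. From the side an upside-down T: foot 72 x 36 x 24 mm (x,y,z), on it a tower 40 long (x), 36 wide (y), 32 high; 52 mm high in all, ends alike. Point: its centre, 26 mm under its top; x along its length, z up. Grip the tower across y: once seated its top is 30 to 43 mm over the unit's top, so fingertips reach at most 28 mm below the pack's top.
- unit: Yellow bench unit, fixed: a box 190 x 150 x 40 mm high. Origin on the desk right under the bay's centre; spans x -95 to 95, y -95 to 55 mm, z up. Clip at its +x end. Flat display at y = -66 mm; two knobs 9 mm high at y = -70, x = 35 and 65 mm. The pack may push on it or its seat with 16 N at most, the robot on it or its clip with 22 N at most.
- bay (a point): Centre of the bay's mouth, in the unit's top face (40 mm up); axes of the unit. A pocket 76 (x) x 40 (y) mm, rims chamfered 3 mm: the pack has 2 mm of play on each side, either way round. Inside, the pack's underside meets a sprung seat plate 11 mm below the mouth, give or take 6 mm: that height differs in every unit and is not measured; it must be felt.
- seat (a joint): Travel of the seat plate under the pack: 0 = up, 0.0044 m = snapped down, where it stays. Resistance starts at a few newtons, rises to a peak of about 10 N near 1.5 mm, falls to nothing near 3.2 mm (let go before that and it springs back up), then the plate snaps down by itself to a hard stop at 4.4 mm.
- clip (a joint): Angle of the clip: 0 = raised 0.8 rad above level, 0.8 rad = snapped down level, where it stays. Pressed straight down near its end or 30 mm from the hinge it resists with a peak of about 9 to 14 N (0.3 N m) near 0.2 rad, falling to nothing near 0.5 rad, where its end is about 15 mm above its final height (let go before that and it springs back up); then it snaps down by itself to a hard stop.
- clip_pad (a point): On the clip's upper face, 40 mm from its hinge, on its centre line. The clip is a flat, slippery steel tongue 22 mm wide, 5 mm thick, 48 mm long from the hinge axis; from there it reaches towards the bay (-x of the unit) and, raised, slants up to 95 mm above the desk. Down, its top face is 61 mm above the desk and its end lies over the pack's stepped end without touching.
- slab_mid (a point): Centre of another, flat pack 60 x 36 x 14 mm lying loose on the mat: leave it.
- puck_mid (a point): Centre of a loose round cell, 34 mm across and 30 mm high, on the mat: leave it.
- driver: A loose screwdriver 170 mm long on the desk between the unit and the mat: leave it.
- tape: A loose roll of tape 70 mm across, 18 mm high, at the far side of the desk: leave it.
- mat: A cork mat 250 x 210 x 4 mm, fixed, on which the packs stand. Origin at the centre of its underside.
- clip_hinge (a point): Middle of the clip's hinge axis, which runs along the unit's y at x = 74, z = 58.5 mm in the unit's frame; axes of the unit. Two cheeks stand at y = +-16 mm (7 mm thick, to 66 mm above the desk, x 66 to 82 mm). A point 30 mm from the hinge towards the bay is 24 mm clear of the seated pack's tower.
There are look-alikes about, which are no part of the job. Leave any purple look-alike of the unit alone. Leave any turquoise look-alike of the part that bears pack_mid alone.

How it is judged:
By the outcome, as a careful person would: the job done as asked, in the order asked, and still so for the second after the job is handed in, with the robot touching nothing.
It also fails if it takes over 61 s, if anything falls off the work surface, if the arm or the gripper's body presses on something with over 40 N, if the wrist force passes 120 N, or if a joint passes its speed limit or range.

## Working session

There is one attempt and no reset: what is moved stays moved. The work goes in short steps, Python scripts to look and compute and a tool call to move; the robot and the scene stay as the last step left them, time stands still between calls to the robot, and variables do not carry over. Pictures are saved under pics/ and viewed, and the job is handed in when it is done.

Besides the shell and the picture viewer there is one more tool, called after "Emit:" as name(argument=value, ...), one argument or row to a line, values as JSON. jog_arm: Moves the arm, as the interface text tells. Its arguments: {"type":"object","properties":{"motion":{"type":"array"},"gripper":{"type":"number"},"newtons":{"type":"number"}},"required":["motion"]}

```bash
ls; mkdir -p pics
python3 - <<'E'
from station import arm
import cv2
for n in("scene","top"):
    cv2.imwrite(f"pics/{n}0.png",arm.grab_frame(n)[:,:,::-1])
    print(n,arm.camera_model(n))
print(arm.get_state())
E
```

```text
pics
scene {'camera_matrix': array([[435.5536497 ,   0.        , 324.07761223],
       [  0.        , 435.5536497 , 199.71162504],
       [  0.        ,   0.        ,   1.        ]]), 'k1': -0.05506146864142501, 'eye': array([ 1.33423002, -0.11039039,  0.68706537]), 'attitude': array([-2.22785339, -0.01151221,  1.40215271])}
top {'camera_matrix': array([[362.20951933,   0.        , 317.27754879],
       [  0.        , 362.20951933, 199.35788935],
       [  0.        ,   0.        ,   1.        ]]), 'k1': -0.06696850805827809, 'eye': array([0.45730011, 0.01771868, 0.95566964]), 'attitude': array([-3.06330695e+00,  2.52631353e-03, -1.58502959e+00])}
{'t': 0.1, 'q': array([-8.60932735e-01,  3.59316405e-01,  1.11330621e-02, -3.00220460e-04,
       -1.22407782e+00, -2.88061596e-01]), 'qd': array([-0.00060037, -0.00023678,  0.00412773,  0.00175009, -0.00074335,
       -0.00166616]), 'joint_efforts': array([-1.96507171e-03, -5.84161627e+01,  2.93752134e+01,  7.01552331e+00,
        1.01539999e-02, -5.56078805e-05]), 'eef_pos': array([ 0.27612554, -0.61547542,  0.23670953]), 'ee_rot': array([0.09774241, 1.56930454, 2.09023851]), 'force': array([-0.19036717, -0.09726821, -0.40286977]), 'moment': array([ 0.0008006 , -0.00664555,  0.05701721]), 'width': 0.08775569807193101}
```

View pics/scene0.png

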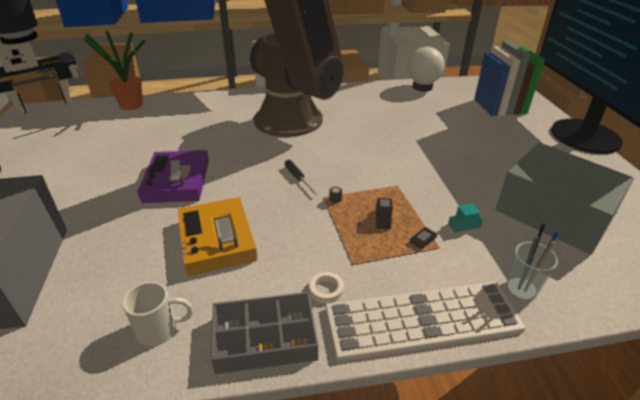

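View pics/top0.png

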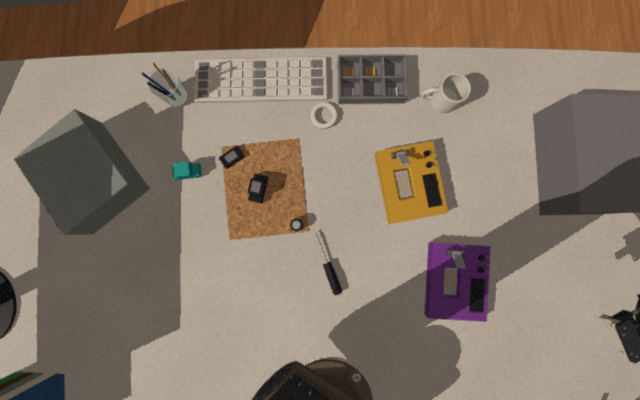

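The yellow unit is at top (410,182) and the purple look-alike at (458,282). The dark T-pack is on the mat at top (258,187), scene (384,212). Other candidates for it are the slab at top (232,156), the puck at (296,225) and the turquoise look-alike at (186,171). Next I'll enlarge both regions.

Run:
```python
import cv2
t=cv2.imread("pics/top0.png");s=cv2.imread("pics/scene0.png")
cv2.imwrite("pics/c1.png",cv2.resize(t[130:230,360:460],None,fx=6,fy=6,interpolation=cv2.INTER_CUBIC))
cv2.imwrite("pics/c2.png",cv2.resize(t[135:245,215:315],None,fx=5.4,fy=5.4,interpolation=cv2.INTER_CUBIC))
cv2.imwrite("pics/c3.png",cv2.resize(s[190:280,170:265],None,fx=6,fy=6,interpolation=cv2.INTER_CUBIC))
cv2.imwrite("pics/c4.png",cv2.resize(s[180:265,320:440],None,fx=6,fy=6,interpolation=cv2.INTER_CUBIC))
```

```text
(no output)
```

View pics/c1.png

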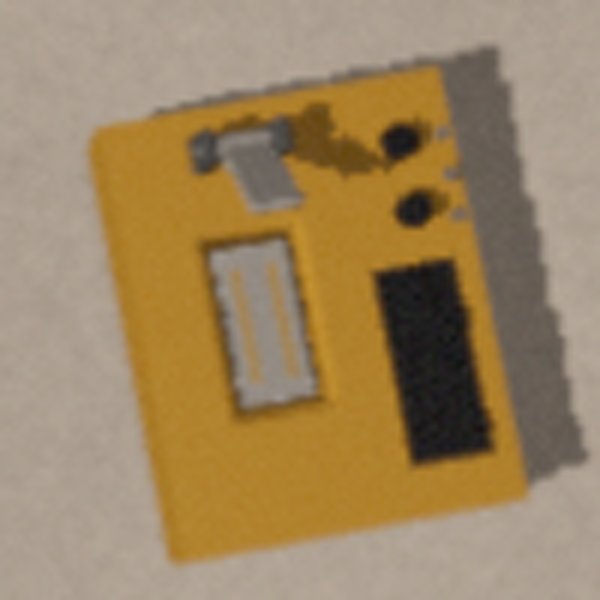

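View pics/c2.png

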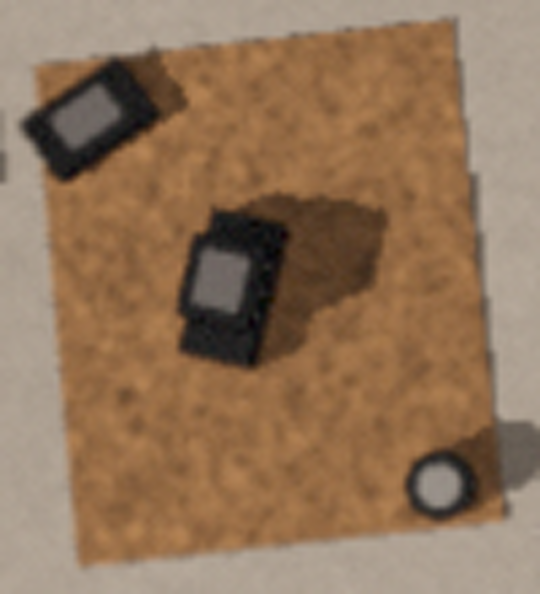

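View pics/c3.png

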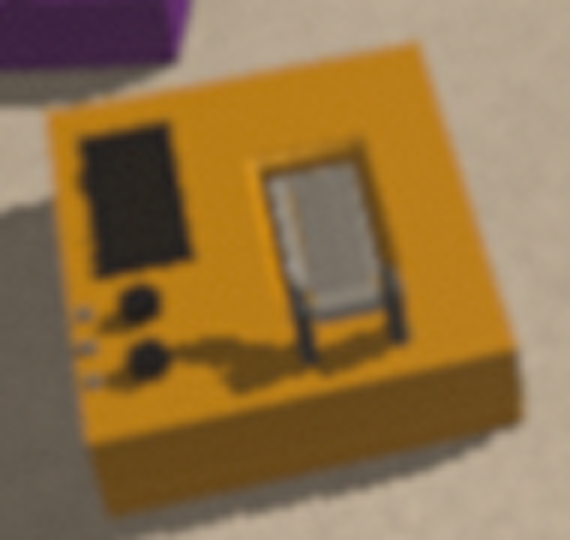

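View pics/c4.png

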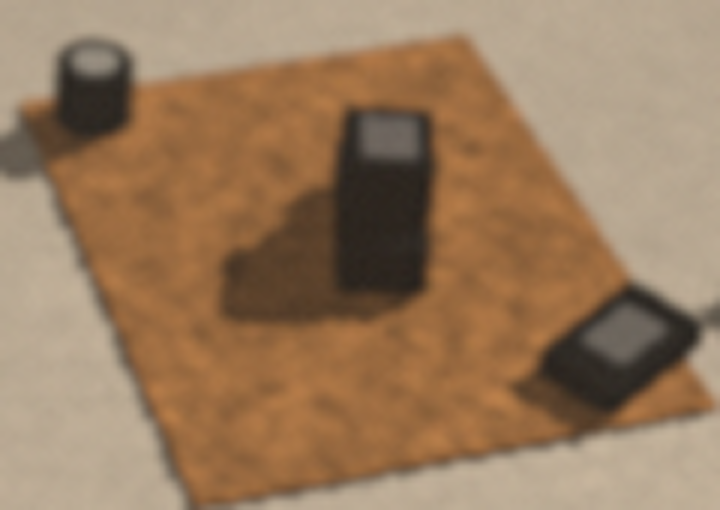

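```bash
cat > h.py <<'E'
import numpy as np, cv2
from scipy.spatial.transform import Rotation as R
from scipy.optimize import least_squares
from station import arm
C={n:arm.camera_model(n) for n in("scene","top")}
def proj(n,P):
    c=C[n];P=np.atleast_2d(P)
    Rm=R.from_euler('xyz',c["attitude"])
    p=Rm.inv().apply(P-c["eye"])
    s=p[:,:2]/p[:,2:]
    s=s*(1+c["k1"]*(s**2).sum(1,keepdims=True))
    K=c["camera_matrix"]
    return s*[K[0,0],K[1,1]]+K[:2,2]
def tow(pose,pts):
    x,y,yaw=pose;c,s=np.cos(yaw),np.sin(yaw);pts=np.atleast_2d(np.array(pts,float))
    return np.c_[x+c*pts[:,0]-s*pts[:,1],y+s*pts[:,0]+c*pts[:,1],pts[:,2]]
def crop(p,f,ox,oy): return (np.array(p,float)+.5)/f-.5+[ox,oy]
def fit(obs,x0):
    f=lambda q:np.concatenate([(proj(n,tow(q,m))-px).ravel() for n,m,px in obs])
    r=least_squares(f,x0,loss='soft_l1',f_scale=0.7);return r.x,f(r.x).reshape(-1,2)
E
cat > fit1.py <<'E'
from h import *
m=lambda L:np.array(L,float)/1000
t=lambda L:crop(L,6,360,130); s=lambda L:crop(L,6,170,190)
U=[("top",m([[95,-95,40],[-95,-95,40],[35,-70,49],[65,-70,49]]),t([(440,68),(525,497),(412,207),(400,140)])),
   ("scene",m([[-95,-95,40],[-95,55,40],[95,55,40],[95,-95,40],[35,-70,45],[65,-70,45]]),s([(48,115),(420,45),(518,350),(88,443),(140,303),(149,358)]))]
if __name__=="__main__":
  for o in ([U[0]],[U[1]],U):
    q,r=fit(o,[.5,-.25,.18]);print("unit",q.round(4),np.degrees(q[2]).round(2));print(r.round(1).tolist())
t2=lambda L:crop(L,5.4,215,135); s2=lambda L:crop(L,6,320,180)
zt=56
P=[("top",m([[0,0,zt],[36,-18,28],[-36,-18,28]]),t2([(221,279),(288,230),(258,367)])),
   ("scene",m([[0,0,zt]]),s2([(389,138)]))]
if __name__=="__main__":
  for o in ([P[0]],P):
    q,r=fit(o,[.5,.15,-.2]);print("pack",q.round(4),np.degrees(q[2]).round(2));print(r.round(1).tolist())
E
python3 fit1.py
```

```text
unit [ 0.5686 -0.2023  0.1583] 9.07
[[-0.5, -0.3], [-0.1, 0.5], [0.4, 0.1], [0.1, -0.2]]
unit [ 0.5666 -0.2029  0.1625] 9.31
[[-0.3, -0.4], [0.3, -0.6], [0.1, -0.1], [-0.3, 0.3], [0.1, 0.1], [0.0, 0.3]]
unit [ 0.5676 -0.2027  0.1628] 9.33
[[-0.5, -0.0], [0.2, 0.7], [0.5, 0.4], [0.2, 0.1], [-0.3, -0.2], [0.4, -0.4], [0.3, 0.2], [-0.2, 0.6], [0.2, 0.4], [0.1, 0.6]]
pack [ 0.5621  0.1714 -0.2177] -12.47
[[0.7, 0.4], [-0.1, -1.5], [-0.5, 0.3]]
pack [ 0.5621  0.172  -0.2219] -12.71
[[0.5, 0.4], [-0.3, -1.5], [-0.8, 0.3], [-0.4, 0.2]]
```

```bash
cat > ov.py <<'E'
from h import *
def rect(x0,x1,y0,y1,z,n=8):
    c=[(x0,y0),(x1,y0),(x1,y1),(x0,y1),(x0,y0)]
    L=[]
    for a,b in zip(c,c[1:]):
        for k in np.linspace(0,1,n): L.append((a[0]+(b[0]-a[0])*k,a[1]+(b[1]-a[1])*k,z))
    return np.array(L)/1000
def draw(img,n,pose,shapes,ox,oy,w,h,f,out):
    im=cv2.resize(img[oy:oy+h,ox:ox+w],None,fx=f,fy=f,interpolation=cv2.INTER_CUBIC)
    for sh in shapes:
        p=(proj(n,tow(pose,sh))-[ox,oy]+.5)*f-.5
        cv2.polylines(im,[np.round(p).astype(int)],False,(0,255,0),1)
    cv2.imwrite(out,im)
UN=[rect(-95,95,-95,55,40),rect(-95,95,-95,55,0),rect(-38,38,-20,20,40),rect(-41,41,-23,23,40),rect(-38,38,-20,20,29)]
PK=lambda z0:[rect(-20,20,-18,18,z0+52),rect(-36,36,-18,18,z0+24),rect(-36,36,-18,18,z0)]
E
python3 - <<'E'
from ov import *
t=cv2.imread("pics/top0.png");s=cv2.imread("pics/scene0.png")
u=[.5676,-.2027,.1615];p=[.562,.172,-.22]
draw(t,"top",u,UN,365,130,90,100,6,"pics/o1.png");draw(s,"scene",u,UN,170,190,95,90,6,"pics/o2.png")
draw(t,"top",p,PK(4),235,160,60,50,10,"pics/o3.png");draw(s,"scene",p,PK(4),350,185,60,55,10,"pics/o4.png")
a=[cv2.imread(f"pics/o{i}.png") for i in (1,2)];h=600
cv2.imwrite("pics/o12.png",cv2.resize(np.hstack([a[0][:540],a[1][:540]]),None,fx=.7,fy=.7))
E
```

```text
(no output)
```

View pics/o1.png

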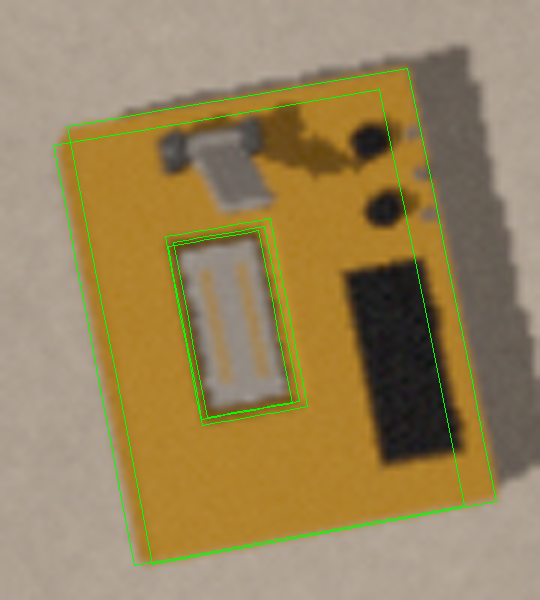

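View pics/o2.png

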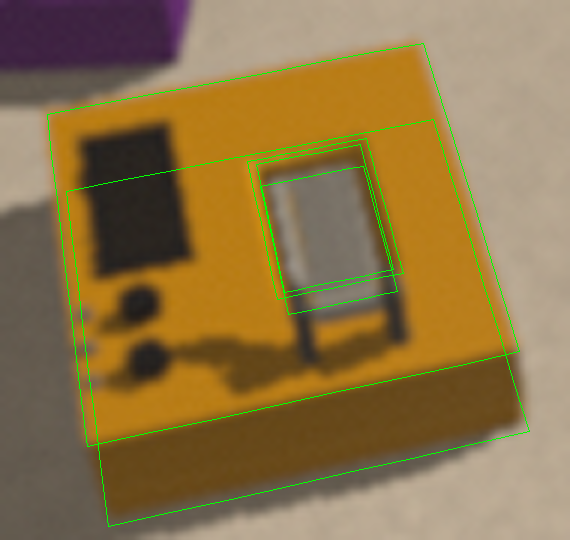

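View pics/o3.png

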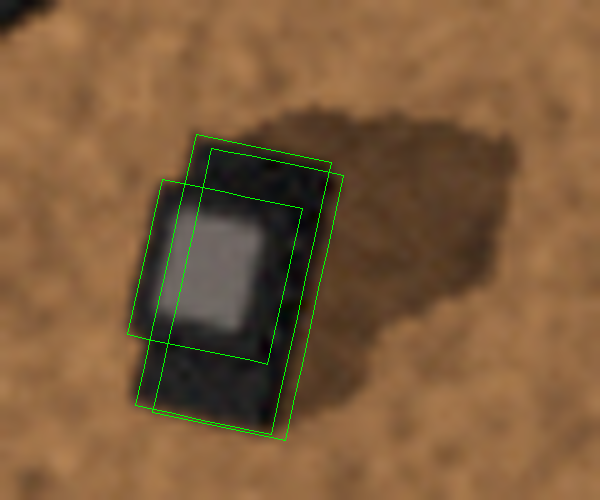

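View pics/o4.png

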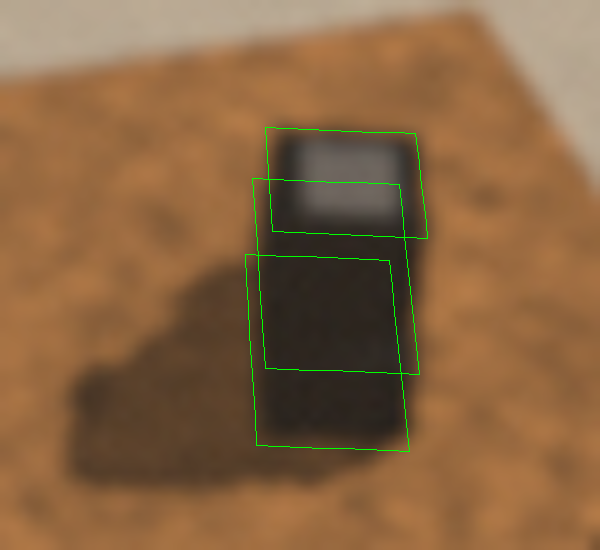

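```bash
cat > plan.py <<'E'
from h import *
def plan(x,y,z,yaw):
    """target TCP world, jaws along world angle yaw+90deg; shift from measured pose in tool axes"""
    s=arm.get_state();Rm=R.from_euler('xyz',s["ee_rot"]).as_matrix()
    d=Rm.T@(np.array([x,y,z])-s["eef_pos"])
    zt=Rm[:,2];cur=np.arctan2(zt[1],zt[0])
    want=yaw+np.pi/2
    t=-(want-cur) # turn about down axis
    t=(np.degrees(t)+90)%180-90
    print("t",round(s["t"],2),"tcp",s["eef_pos"].round(4),"F",s["force"].round(2),"w",round(s["width"],4),"q",s["q"].round(2))
    print("axes x",Rm[:,0].round(4),"y",Rm[:,1].round(3),"z",Rm[:,2].round(3))
    print("d mm",(d*1000).round(1),"twist",round(t,2))
E
python3 -c "
from plan import *
plan(.562,.173,.12,-.22)"
```

```text
t 0.1 tcp [ 0.2761 -0.6155  0.2367] F [-0.19 -0.1  -0.4 ] w 0.0878 q [-0.86  0.36  0.01 -0.   -1.22 -0.29]
axes x [-7.0e-04  1.3e-03 -1.0e+00] y [-0.912 -0.409  0.   ] z [-0.409  0.912  0.001]
d mm [ 117.5 -583.6  602.2] twist 36.77
```

Emit:
jog_arm(
  motion=[
    {"dx": 0.08,"dy": -0.584,"dz": 0.602,"twist": 36.8},
    {"dx": 0.08,"dy": -0.584,"dz": 0.602,"twist": 36.8},
    {"dx": 0.08,"dy": -0.584,"dz": 0.602,"twist": 36.8},
    {"dx": 0.08,"dy": -0.584,"dz": 0.602,"twist": 36.8},
    {"dx": 0.08,"dy": -0.584,"dz": 0.602,"twist": 36.8},
    {"dx": 0.08,"dy": -0.584,"dz": 0.602,"twist": 36.8},
    {"dx": 0.08,"dy": -0.584,"dz": 0.602,"twist": 36.8},
    {"dx": 0.08,"dy": -0.584,"dz": 0.602,"twist": 36.8},
    {"dx": 0.08,"dy": -0.584,"dz": 0.602,"twist": 36.8},
    {"dx": 0.08,"dy": -0.584,"dz": 0.602,"twist": 36.8},
    {"dx": 0.08,"dy": -0.584,"dz": 0.602,"twist": 36.8},
    {"dx": 0.08,"dy": -0.584,"dz": 0.602,"twist": 36.8},
    {"dx": 0.08,"dy": -0.584,"dz": 0.602,"twist": 36.8},
    {"dx": 0.08,"dy": -0.584,"dz": 0.602,"twist": 36.8},
    {"dx": 0.08,"dy": -0.584,"dz": 0.602,"twist": 36.8},
    {"dx": 0.08,"dy": -0.584,"dz": 0.602,"twist": 36.8},
    {"dx": 0.08,"dy": -0.584,"dz": 0.602,"twist": 36.8},
    {"dx": 0.08,"dy": -0.584,"dz": 0.602,"twist": 36.8},
    {"dx": 0.08,"dy": -0.584,"dz": 0.602,"twist": 36.8},
    {"dx": 0.08,"dy": -0.584,"dz": 0.602,"twist": 36.8},
  ],
  gripper=0.07,
)

```text
t: 1.77
eef_pos: [0.5563, 0.1569, 0.159]
ee_rot: [2.156, 1.57, -2.776]
force: [1.8, -0.8, -0.1]
width: 0.07
```

```bash
python3 -c "
from plan import *
plan(.562,.173,.12,-.22)"
```

```text
t 1.77 tcp [0.5563 0.1569 0.159 ] F [ 1.77 -0.81 -0.12] w 0.07 q [ 0.61  0.26 -0.31 -0.   -0.99 -2.4 ]
axes x [-4.e-04 -1.e-04 -1.e+00] y [-0.976  0.218  0.   ] z [ 0.218  0.976 -0.   ]
d mm [39.  -2.1 16.9] twist -0.01
```

Emit:
jog_arm(
  motion=[
    {"dx": 0.0,"dy": 0,"dz": 0.0,"twist": 0},
    {"dx": 0.03,"dy": 0,"dz": 0.0,"twist": 0},
    {"dx": 0.03,"dy": 0,"dz": 0.0,"twist": 0},
    {"dx": 0.03,"dy": 0,"dz": 0.0,"twist": 0},
    {"dx": 0.03,"dy": 0,"dz": 0.0,"twist": 0},
  ],
)

```text
t: 2.18
eef_pos: [0.5564, 0.1545, 0.13]
ee_rot: [-3.022, 1.57, -1.672]
force: [-0.5, -0.0, 0.4]
width: 0.0701
```

```bash
python3 -c "
from plan import *
plan(.562,.173,.041,-.22)
t=arm.grab_frame('top')[:,:,::-1];s=arm.grab_frame('scene')[:,:,::-1]
cv2.imwrite('pics/t2.png',cv2.resize(t[120:260,190:340],None,fx=4,fy=4,interpolation=2))
cv2.imwrite('pics/s2.png',cv2.resize(s[100:260,310:470],None,fx=3.6,fy=3.6,interpolation=2))
"
```

```text
t 2.18 tcp [0.5564 0.1545 0.13  ] F [-0.51 -0.05  0.37] w 0.0701 q [ 0.61  0.29 -0.35  0.   -0.93 -2.4 ]
axes x [-1.e-04 -5.e-04 -1.e+00] y [-0.976  0.219 -0.   ] z [ 0.219  0.976 -0.001]
d mm [89.  -1.4 19.3] twist -0.03
```

View pics/s2.png

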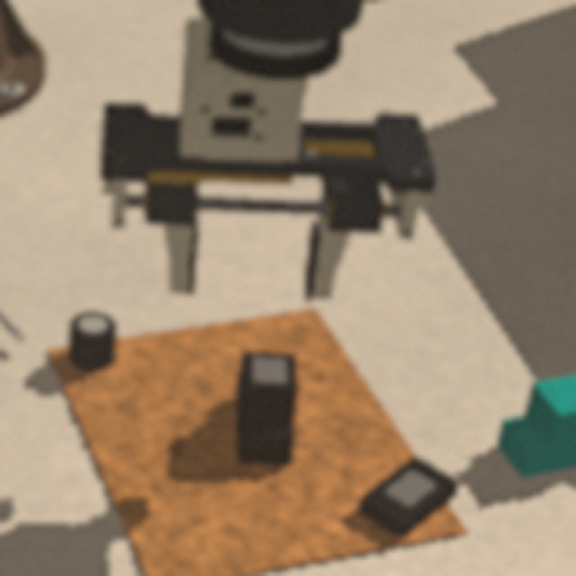

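Emit:
jog_arm(
  motion=[
    {"dx": 0.0,"dy": -0.001,"dz": 0.019,"twist": 0},
    {"dx": 0.02,"dy": -0.001,"dz": 0.019,"twist": 0},
    {"dx": 0.05,"dy": -0.001,"dz": 0.019,"twist": 0},
    {"dx": 0.08,"dy": -0.001,"dz": 0.019,"twist": 0},
    {"dx": 0.089,"dy": -0.001,"dz": 0.019,"twist": 0},
    {"dx": 0.089,"dy": -0.001,"dz": 0.019,"twist": 0},
    {"dx": 0.089,"dy": -0.001,"dz": 0.019,"twist": 0},
    {"dx": 0.089,"dy": -0.001,"dz": 0.019,"twist": 0},
  ],
)

```text
t: 2.95
eef_pos: [0.5627, 0.1738, 0.0423]
ee_rot: [-0.888, 1.568, 0.462]
force: [0.5, 0.0, 0.5]
width: 0.0701
```

```bash
python3 -c "
from plan import *
plan(.562,.173,.041,-.22)
t=arm.grab_frame('top')[:,:,::-1];s=arm.grab_frame('scene')[:,:,::-1]
cv2.imwrite('pics/s3.png',cv2.resize(s[140:260,310:450],None,fx=5,fy=5,interpolation=2))
"
```

```text
t 2.95 tcp [0.5627 0.1738 0.0423] F [0.48 0.02 0.51] w 0.0701 q [ 0.63  0.41 -0.41  0.   -0.74 -2.42]
axes x [ 0.0025  0.0013 -1.    ] y [-0.976  0.218 -0.002] z [0.218 0.976 0.002]
d mm [ 1.3  0.5 -1. ] twist -0.01
```

View pics/s3.png

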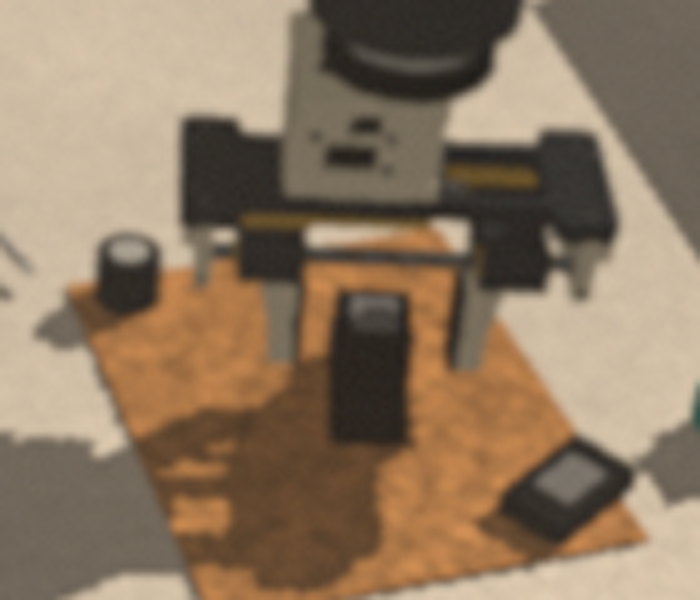

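Emit:
jog_arm(
  motion=[
    {"dx": 0,"dy": 0,"dz": 0},
    {"dx": 0,"dy": 0,"dz": 0},
    {"dx": 0,"dy": 0,"dz": 0},
    {"dx": 0,"dy": 0,"dz": 0},
    {"dx": 0,"dy": 0,"dz": 0},
    {"dx": 0,"dy": 0,"dz": 0},
  ],
  gripper=0.025,
  newtons=30,
)

```text
invalid input
```

Emit:
jog_arm(
  motion=[
    {"dx": 0,"dy": 0,"dz": 0,"twist": 0},
    {"dx": 0,"dy": 0,"dz": 0,"twist": 0},
    {"dx": 0,"dy": 0,"dz": 0,"twist": 0},
    {"dx": 0,"dy": 0,"dz": 0,"twist": 0},
    {"dx": 0,"dy": 0,"dz": 0,"twist": 0},
    {"dx": 0,"dy": 0,"dz": 0,"twist": 0},
  ],
  gripper=0.025,
  newtons=30,
)

```text
t: 3.55
eef_pos: [0.5614, 0.1732, 0.0404]
ee_rot: [-0.665, 1.571, 0.685]
force: [1.3, 0.5, -0.8]
width: 0.0355
```

Emit:
jog_arm(
  motion=[
    {"dx": -0.01,"dy": 0,"dz": 0,"twist": 0},
    {"dx": -0.04,"dy": 0,"dz": 0,"twist": 0},
    {"dx": -0.08,"dy": 0,"dz": 0,"twist": 0},
    {"dx": -0.12,"dy": 0,"dz": 0,"twist": 0},
    {"dx": -0.12,"dy": 0,"dz": 0,"twist": 0},
    {"dx": -0.12,"dy": 0,"dz": 0,"twist": 0},
    {"dx": -0.12,"dy": 0,"dz": 0,"twist": 0},
  ],
)

```text
t: 4.13
eef_pos: [0.561, 0.1731, 0.1607]
ee_rot: [0.051, 1.57, 1.401]
force: [0.4, -0.3, -1.4]
width: 0.036
```

```bash
python3 -c "
from plan import *
u=[.5676,-.2027,.1615]
w=tow(u,[[-.006,0,.16]])[0];print(w)
plan(*w,u[2])
s=arm.grab_frame('scene')[:,:,::-1]
cv2.imwrite('pics/s4.png',cv2.resize(s[80:240,310:470],None,fx=3.7,fy=3.7,interpolation=2))
"
```

```text
[ 0.56167808 -0.20366479  0.16      ]
t 4.13 tcp [0.561  0.1731 0.1607] F [ 0.41 -0.34 -1.37] w 0.036 q [ 0.63  0.28 -0.29 -0.   -1.   -2.42]
axes x [ 1.e-04  7.e-04 -1.e+00] y [-0.976  0.219  0.   ] z [0.219 0.976 0.001]
d mm [   0.5  -83.2 -367.4] twist -21.91
```

View pics/s4.png

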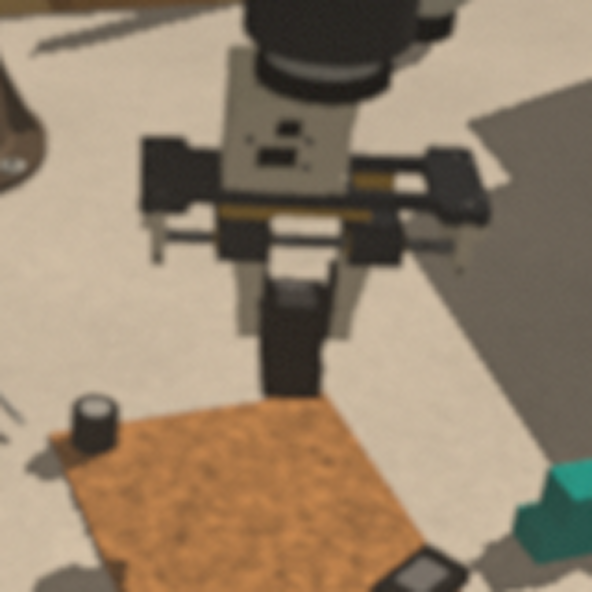

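Emit:
jog_arm(
  motion=[
    {"dx": 0,"dy": -0.01,"dz": -0.03,"twist": -3},
    {"dx": 0,"dy": -0.02,"dz": -0.07,"twist": -6},
    {"dx": 0,"dy": -0.03,"dz": -0.11,"twist": -9},
    {"dx": 0,"dy": -0.038,"dz": -0.15,"twist": -12},
    {"dx": 0,"dy": -0.046,"dz": -0.19,"twist": -15},
    {"dx": 0,"dy": -0.055,"dz": -0.23,"twist": -18},
    {"dx": 0,"dy": -0.064,"dz": -0.27,"twist": -20},
    {"dx": 0,"dy": -0.072,"dz": -0.31,"twist": -21.9},
    {"dx": 0,"dy": -0.078,"dz": -0.34,"twist": -21.9},
    {"dx": 0,"dy": -0.083,"dz": -0.36,"twist": -21.9},
    {"dx": 0,"dy": -0.083,"dz": -0.367,"twist": -21.9},
    {"dx": 0,"dy": -0.083,"dz": -0.367,"twist": -21.9},
    {"dx": 0,"dy": -0.083,"dz": -0.367,"twist": -21.9},
    {"dx": 0,"dy": -0.083,"dz": -0.367,"twist": -21.9},
  ],
)

```text
t: 5.35
eef_pos: [0.5619, -0.2022, 0.1597]
ee_rot: [1.235, 1.57, 2.968]
force: [-0.5, -0.2, -1.8]
width: 0.0357
```

Run:
```python
from plan import *
from ov import *
u=[.5676,-.2027,.1615]
w=tow(u,[[-.006,0,.16]])[0]
plan(*w,u[2])
t=arm.grab_frame('top')[:,:,::-1];s=arm.grab_frame('scene')[:,:,::-1]
cv2.imwrite('pics/t5r.png',t);cv2.imwrite('pics/s5r.png',s)
st=arm.get_state();e=st["eef_pos"]
draw(s,"scene",[e[0],e[1],u[2]],PK((e[2]-.037)*1000)+[rect(-20,20,-18,18,(e[2]-.037)*1000+20)],165,110,110,160,5,'pics/s5.png')
draw(t,"top",[e[0],e[1],u[2]],PK((e[2]-.037)*1000),365,120,110,120,5,'pics/t5.png')
```

```text
t 5.35 tcp [ 0.5619 -0.2022  0.1597] F [-0.49 -0.2  -1.83] w 0.0357 q [-0.02  0.29 -0.27 -0.   -1.01 -1.39]
axes x [-1.3e-03  2.0e-04 -1.0e+00] y [-0.987 -0.162  0.001] z [-0.162  0.987  0.   ]
d mm [-0.3  0.4 -1.4] twist 0.05
```

View pics/s5.png

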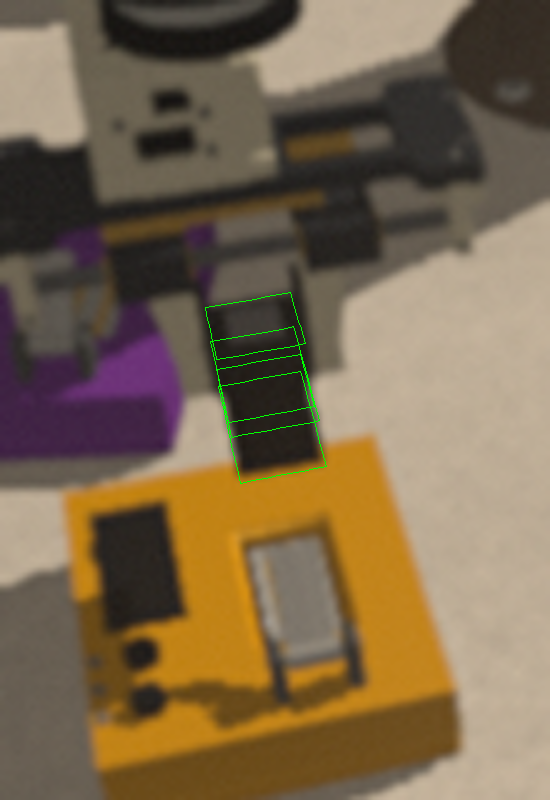

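View pics/t5.png

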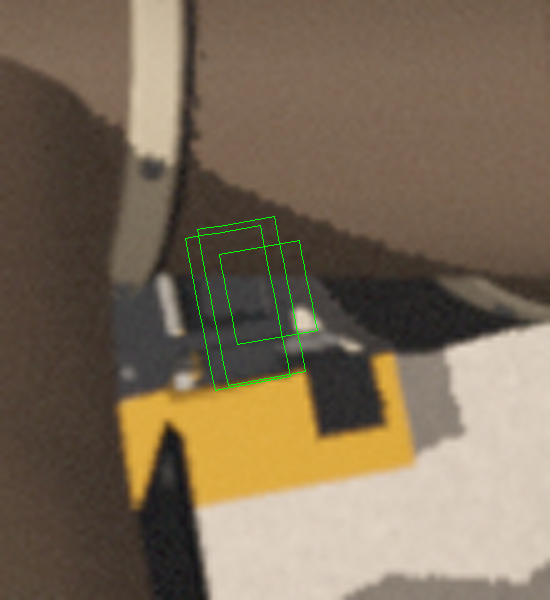

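Run:
```python
from ov import *
s=cv2.imread('pics/s5r.png')
c=cv2.resize(s[163:213,195:245],None,fx=12,fy=12,interpolation=cv2.INTER_CUBIC)
c=cv2.convertScaleAbs(c,alpha=1.8)
cv2.imwrite('pics/s5z.png',c)
s=cv2.imread('pics/s5r.png')
c=cv2.resize(s[205:265,175:265],None,fx=8.5,fy=8.5,interpolation=cv2.INTER_CUBIC)
cv2.imwrite('pics/s5y.png',c)
```

```text
(no output)
```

View pics/s5z.png

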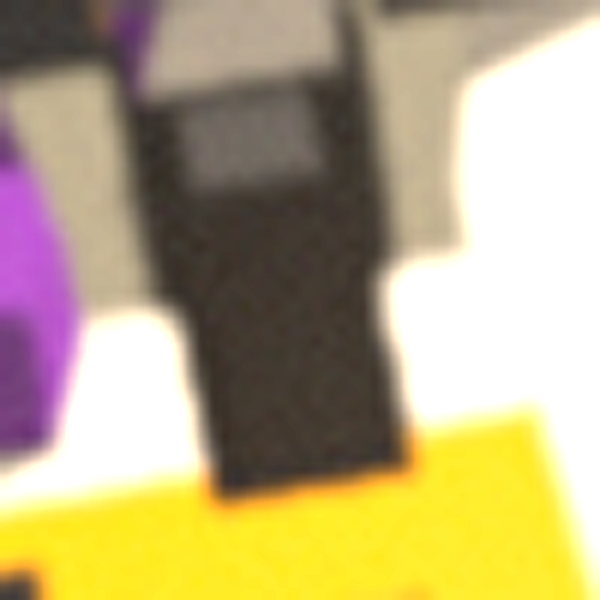

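View pics/s5y.png

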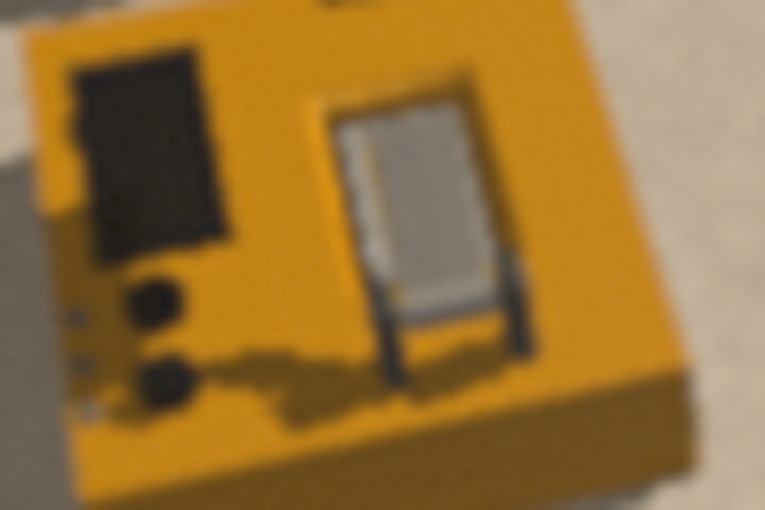

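Run:
```python
from h import *
z=.1597-.0364
c=lambda L:crop(L,12,195,163)
px=c([(222,495),(408,462),(252,142)])
m=np.array([[.036,-.018,z],[.036,.018,z],[0,0,z+.052]])
for sel in ([0,1],[2],[0,1,2]):
    f=lambda q:(proj("scene",tow([q[0],q[1],.1615],m[sel]))-px[sel]).ravel()
    r=least_squares(f,[.56,-.2]);print(sel,r.x.round(4),r.fun.round(2))
```

```text
[0, 1] [ 0.5551 -0.2029] [-0.84  0.24  0.84 -0.28]
[2] [ 0.5616 -0.2017] [-0.  0.]
[0, 1, 2] [ 0.5571 -0.2025] [-0.68  0.78  1.03  0.25 -0.34 -1.19]
```

Emit:
jog_arm(
  motion=[
    {"dx": 0.0,"dy": 0,"dz": -0.0014,"twist": 0},
    {"dx": 0.02,"dy": 0,"dz": -0.0014,"twist": 0},
    {"dx": 0.04,"dy": 0,"dz": -0.0014,"twist": 0},
    {"dx": 0.055,"dy": 0,"dz": -0.0014,"twist": 0},
    {"dx": 0.061,"dy": 0,"dz": -0.0014,"twist": 0},
    {"dx": 0.061,"dy": -0.002,"dz": -0.0014,"twist": 0},
    {"dx": 0.062,"dy": -0.0054,"dz": -0.0014,"twist": 0},
    {"dx": 0.07,"dy": -0.0054,"dz": -0.0014,"twist": 0},
    {"dx": 0.075,"dy": -0.0054,"dz": -0.0014,"twist": 0},
    {"dx": 0.075,"dy": -0.0054,"dz": -0.0014,"twist": 0},
    {"dx": 0.075,"dy": -0.0054,"dz": -0.0014,"twist": 0},
    {"dx": 0.075,"dy": -0.0054,"dz": -0.0014,"twist": 0},
  ],
)

```text
t: 6.45
eef_pos: [0.5677, -0.2037, 0.0856]
ee_rot: [-2.108, 1.571, -0.375]
force: [-0.5, -0.1, -1.8]
width: 0.0356
```

Run:
```python
from plan import *
from ov import *
plan(.5674,-.2027,.0815,.1615)
s=arm.grab_frame('scene')[:,:,::-1]
cv2.imwrite('pics/s6.png',cv2.resize(s[150:270,165:275],None,fx=5,fy=5,interpolation=2))
```

```text
t 6.45 tcp [ 0.5677 -0.2037  0.0856] F [-0.5  -0.11 -1.76] w 0.0356 q [-0.02  0.38 -0.34  0.   -0.85 -1.39]
axes x [ 2.e-04 -1.e-04 -1.e+00] y [-0.987 -0.161 -0.   ] z [-0.161  0.987 -0.   ]
d mm [4.1 0.2 1. ] twist 0.02
```

View pics/s6.png

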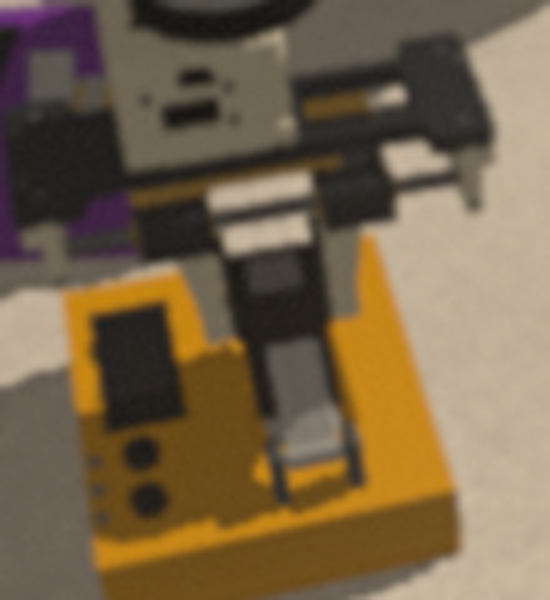

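Emit:
jog_arm(
  motion=[
    {"dx": 0.0,"dy": 0,"dz": 0.001,"twist": 0},
    {"dx": 0.002,"dy": 0,"dz": 0.001,"twist": 0},
    {"dx": 0.004,"dy": 0,"dz": 0.001,"twist": 0},
    {"dx": 0.006,"dy": 0,"dz": 0.001,"twist": 0},
    {"dx": 0.008,"dy": 0,"dz": 0.001,"twist": 0},
    {"dx": 0.009,"dy": 0,"dz": 0.001,"twist": 0},
    {"dx": 0.009,"dy": 0,"dz": 0.001,"twist": 0},
  ],
)

```text
t: 7.08
eef_pos: [0.5673, -0.2026, 0.0759]
ee_rot: [1.308, 1.57, 3.041]
force: [-0.8, -0.2, -1.4]
width: 0.0359
```

Emit:
jog_arm(
  motion=[
    {"dx": 0.0005,"dy": 0,"dz": 0,"twist": 0},
    {"dx": 0.001,"dy": 0,"dz": 0,"twist": 0},
    {"dx": 0.0015,"dy": 0,"dz": 0,"twist": 0},
    {"dx": 0.002,"dy": 0,"dz": 0,"twist": 0},
    {"dx": 0.002,"dy": 0,"dz": 0,"twist": 0},
  ],
)

```text
t: 7.5
eef_pos: [0.5675, -0.2026, 0.0743]
ee_rot: [0.954, 1.571, 2.686]
force: [-0.3, 0.7, -2.6]
width: 0.0361
```

Emit:
jog_arm(
  motion=[
    {"dx": 0.0005,"dy": 0,"dz": 0,"twist": 0},
    {"dx": 0.001,"dy": 0,"dz": 0,"twist": 0},
    {"dx": 0.001,"dy": 0,"dz": 0,"twist": 0},
  ],
)

```text
t: 7.75
eef_pos: [0.5675, -0.2026, 0.0733]
ee_rot: [1.314, 1.571, 3.046]
force: [-0.0, 0.5, -1.4]
width: 0.0358
```

Emit:
jog_arm(
  motion=[
    {"dx": 0.0005,"dy": 0,"dz": 0,"twist": 0},
    {"dx": 0.001,"dy": 0,"dz": 0,"twist": 0},
    {"dx": 0.0015,"dy": 0,"dz": 0,"twist": 0},
    {"dx": 0.0015,"dy": 0,"dz": 0,"twist": 0},
  ],
)

```text
t: 8.08
eef_pos: [0.5674, -0.2026, 0.0717]
ee_rot: [1.146, 1.571, 2.878]
force: [0.4, 0.3, -1.0]
width: 0.0358
```

Emit:
jog_arm(
  motion=[
    {"dx": 0.0005,"dy": 0,"dz": 0,"twist": 0},
    {"dx": 0.001,"dy": 0,"dz": 0,"twist": 0},
    {"dx": 0.001,"dy": 0,"dz": 0,"twist": 0},
  ],
)

```text
t: 8.33
eef_pos: [0.5674, -0.2026, 0.0707]
ee_rot: [1.268, 1.571, 3.001]
force: [-0.3, 0.3, -1.9]
width: 0.0356
```

Emit:
jog_arm(
  motion=[
    {"dx": 0.0005,"dy": 0,"dz": 0,"twist": 0},
    {"dx": 0.001,"dy": 0,"dz": 0,"twist": 0},
    {"dx": 0.001,"dy": 0,"dz": 0,"twist": 0},
  ],
)

```text
t: 8.58
eef_pos: [0.5675, -0.2026, 0.0697]
ee_rot: [1.152, 1.571, 2.885]
force: [0.7, -0.3, -1.3]
width: 0.0358
```

Emit:
jog_arm(
  motion=[
    {"dx": 0.0005,"dy": 0,"dz": 0,"twist": 0},
    {"dx": 0.001,"dy": 0,"dz": 0,"twist": 0},
    {"dx": 0.001,"dy": 0,"dz": 0,"twist": 0},
  ],
)

```text
t: 8.83
eef_pos: [0.5677, -0.2027, 0.0693]
ee_rot: [-2.296, 1.57, -0.563]
force: [-1.5, 1.1, 3.6]
width: 0.0355
```

Emit:
jog_arm(
  motion=[
    {"dx": 0.0003,"dy": 0,"dz": 0,"twist": 0},
    {"dx": 0.0006,"dy": 0,"dz": 0,"twist": 0},
    {"dx": 0.0006,"dy": 0,"dz": 0,"twist": 0},
  ],
)

```text
t: 9.08
eef_pos: [0.5676, -0.2026, 0.0687]
ee_rot: [-2.128, 1.57, -0.396]
force: [-1.2, 0.7, 5.2]
width: 0.036
```

Emit:
jog_arm(
  motion=[
    {"dx": 0.0003,"dy": 0,"dz": 0,"twist": 0},
    {"dx": 0.0006,"dy": 0,"dz": 0,"twist": 0},
    {"dx": 0.0006,"dy": 0,"dz": 0,"twist": 0},
  ],
)

```text
t: 9.33
eef_pos: [0.5677, -0.2027, 0.0682]
ee_rot: [-2.123, 1.57, -0.391]
force: [-1.9, 1.9, 6.8]
width: 0.0354
```

Emit:
jog_arm(
  motion=[
    {"dx": 0.0003,"dy": 0,"dz": 0,"twist": 0},
    {"dx": 0.0006,"dy": 0,"dz": 0,"twist": 0},
    {"dx": 0.0006,"dy": 0,"dz": 0,"twist": 0},
  ],
)

```text
t: 9.58
eef_pos: [0.5676, -0.2027, 0.0676]
ee_rot: [-2.205, 1.57, -0.472]
force: [-2.7, 0.9, 5.8]
width: 0.0355
```

Past the peak, so I'll keep following it down.

Emit:
jog_arm(
  motion=[
    {"dx": 0.0003,"dy": 0,"dz": 0,"twist": 0},
    {"dx": 0.0006,"dy": 0,"dz": 0,"twist": 0},
    {"dx": 0.0006,"dy": 0,"dz": 0,"twist": 0},
  ],
)

```text
t: 9.83
eef_pos: [0.5675, -0.2026, 0.0666]
ee_rot: [-1.917, 1.571, -0.184]
force: [-0.5, 0.9, 0.9]
width: 0.0358
```

Emit:
jog_arm(
  motion=[
    {"dx": 0.0003,"dy": 0,"dz": 0,"twist": 0},
    {"dx": 0.0006,"dy": 0,"dz": 0,"twist": 0},
    {"dx": 0.0006,"dy": 0,"dz": 0,"twist": 0},
  ],
)

```text
t: 10.08
eef_pos: [0.5674, -0.2026, 0.0654]
ee_rot: [1.098, 1.57, 2.831]
force: [-0.6, -0.0, -1.2]
width: 0.036
```

Emit:
jog_arm(
  motion=[
    {"dx": 0.0003,"dy": 0,"dz": 0,"twist": 0},
    {"dx": 0.0005,"dy": 0,"dz": 0,"twist": 0},
    {"dx": 0.0005,"dy": 0,"dz": 0,"twist": 0},
  ],
)

```text
t: 10.33
eef_pos: [0.5675, -0.2026, 0.0651]
ee_rot: [1.21, 1.571, 2.943]
force: [0.3, 0.2, -1.6]
width: 0.0359
```

Emit:
jog_arm(
  motion=[
    {"dx": 0.0003,"dy": 0,"dz": 0,"twist": 0},
    {"dx": 0.0004,"dy": 0,"dz": 0,"twist": 0},
    {"dx": 0.0004,"dy": 0,"dz": 0,"twist": 0},
  ],
)

```text
t: 10.58
eef_pos: [0.5676, -0.2026, 0.065]
ee_rot: [-1.938, 1.571, -0.205]
force: [-0.1, -0.4, -0.7]
width: 0.0359
```

Emit:
jog_arm(
  motion=[
    {"dx": 0.0003,"dy": 0,"dz": 0,"twist": 0},
    {"dx": 0.0004,"dy": 0,"dz": 0,"twist": 0},
    {"dx": 0.0004,"dy": 0,"dz": 0,"twist": 0},
  ],
)

```text
t: 10.83
eef_pos: [0.5676, -0.2026, 0.0649]
ee_rot: [-2.112, 1.57, -0.379]
force: [-1.5, 0.8, 2.5]
width: 0.0358
```

Peak, drop, then a hard stop at about 4.6 mm of travel, so the seat has snapped. I'll release and lift.

Emit:
jog_arm(
  motion=[
    {"dx": -0.0006,"dy": 0,"dz": 0,"twist": 0},
    {"dx": -0.0006,"dy": 0,"dz": 0,"twist": 0},
    {"dx": -0.0006,"dy": 0,"dz": 0,"twist": 0},
    {"dx": -0.0006,"dy": 0,"dz": 0,"twist": 0},
    {"dx": -0.0006,"dy": 0,"dz": 0,"twist": 0},
  ],
  gripper=0.06,
)

```text
t: 11.25
eef_pos: [0.5675, -0.2026, 0.0651]
ee_rot: [1.354, 1.571, 3.086]
force: [-1.1, -0.4, 0.4]
width: 0.0587
```

Emit:
jog_arm(
  motion=[
    {"dx": -0.005,"dy": 0,"dz": 0,"twist": 0},
    {"dx": -0.02,"dy": 0,"dz": 0,"twist": 0},
    {"dx": -0.05,"dy": 0,"dz": 0,"twist": 0},
    {"dx": -0.08,"dy": 0,"dz": 0,"twist": 0},
    {"dx": -0.1,"dy": 0,"dz": 0,"twist": 0},
    {"dx": -0.1,"dy": 0,"dz": 0,"twist": 0},
    {"dx": -0.1,"dy": 0,"dz": 0,"twist": 0},
  ],
)

```text
t: 11.83
eef_pos: [0.5683, -0.2027, 0.167]
ee_rot: [-1.759, 1.567, -0.026]
force: [-0.8, -0.2, -0.7]
width: 0.0602
```

Run:
```python
from plan import *
from ov import *
u=[.5675,-.2027,.1615]
w=tow(u,[[.042,0,.125]])[0];print(w)
plan(*w,.1615)
s=arm.grab_frame('scene')[:,:,::-1]
draw(s,"scene",u,PK(28.5)[:2]+UN[:1],165,150,110,120,5,'pics/s7.png')
```

```text
[ 0.60895346 -0.19594645  0.125     ]
t 11.83 tcp [ 0.5683 -0.2027  0.167 ] F [-0.76 -0.19 -0.68] w 0.0602 q [-0.02  0.29 -0.25  0.   -1.02 -1.39]
axes x [ 3.4e-03 -1.0e-04 -1.0e+00] y [-0.987 -0.161 -0.003] z [-0.161  0.987 -0.001]
d mm [ 42.1 -41.1   0.1] twist 0.01
```

View pics/s7.png

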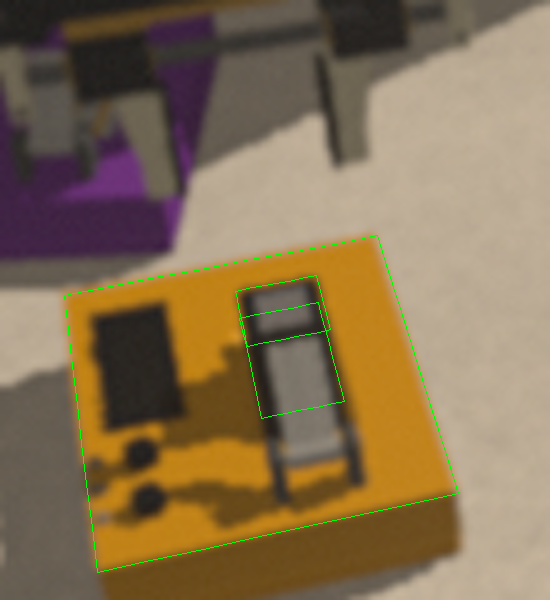

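Emit:
jog_arm(
  motion=[
    {"dx": 0,"dy": -0.015,"dz": 0,"twist": 0},
    {"dx": 0,"dy": -0.03,"dz": 0,"twist": 0},
    {"dx": 0,"dy": -0.042,"dz": 0,"twist": 0},
    {"dx": 0.01,"dy": -0.042,"dz": 0,"twist": 0},
    {"dx": 0.03,"dy": -0.042,"dz": 0,"twist": 0},
    {"dx": 0.048,"dy": -0.042,"dz": 0,"twist": 0},
    {"dx": 0.048,"dy": -0.042,"dz": 0,"twist": 0},
    {"dx": 0.048,"dy": -0.042,"dz": 0,"twist": 0},
    {"dx": 0.048,"dy": -0.042,"dz": 0,"twist": 0},
    {"dx": 0.048,"dy": -0.042,"dz": 0,"twist": 0},
  ],
  gripper=0.0,
)

```text
t: 12.72
eef_pos: [0.6095, -0.196, 0.1182]
ee_rot: [-1.937, 1.569, -0.204]
force: [0.5, -0.2, 0.8]
width: 0.002
```

Run:
```python
from plan import *
from ov import *
u=[.5675,-.2027,.1615]
w=tow(u,[[.043,0,.116]])[0]
plan(*w,.1615)
s=arm.grab_frame('scene')[:,:,::-1]
cv2.imwrite('pics/s8.png',cv2.resize(s[140:260,165:275],None,fx=5,fy=5,interpolation=2))
```

```text
t 12.72 tcp [ 0.6095 -0.196   0.1182] F [ 0.5  -0.2   0.78] w 0.002 q [-0.01  0.4  -0.22  0.   -0.95 -1.4 ]
axes x [ 1.4e-03 -3.0e-04 -1.0e+00] y [-0.987 -0.161 -0.001] z [-0.161  0.987 -0.001]
d mm [ 2.2 -0.4  0.1] twist 0.03
```

View pics/s8.png

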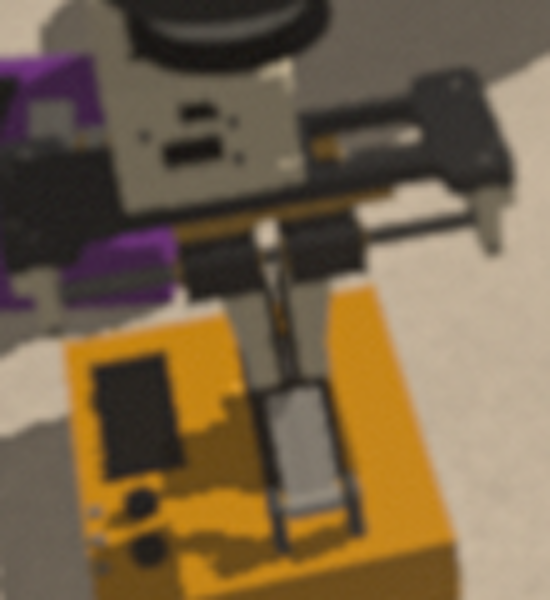

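Emit:
jog_arm(
  motion=[
    {"dx": 0.003,"dy": 0,"dz": 0,"twist": 0},
    {"dx": 0.006,"dy": 0,"dz": 0,"twist": 0},
    {"dx": 0.009,"dy": 0,"dz": 0,"twist": 0},
    {"dx": 0.01,"dy": 0,"dz": 0,"twist": 0},
    {"dx": 0.01,"dy": 0,"dz": 0,"twist": 0},
  ],
)

```text
t: 13.18
eef_pos: [0.6087, -0.1959, 0.1067]
ee_rot: [1.328, 1.57, 3.061]
force: [-0.0, 0.4, -0.1]
width: 0.0006
```

Emit:
jog_arm(
  motion=[
    {"dx": 0.001,"dy": 0,"dz": 0,"twist": 0},
    {"dx": 0.002,"dy": 0,"dz": 0,"twist": 0},
    {"dx": 0.003,"dy": 0,"dz": 0,"twist": 0},
    {"dx": 0.003,"dy": 0,"dz": 0,"twist": 0},
  ],
)

```text
t: 13.52
eef_pos: [0.6088, -0.1961, 0.105]
ee_rot: [2.827, 1.57, -1.723]
force: [-2.8, 0.9, 7.6]
width: -0.0001
```

Emit:
jog_arm(
  motion=[
    {"dx": 0.0005,"dy": 0,"dz": 0,"twist": 0},
    {"dx": 0.001,"dy": 0,"dz": 0,"twist": 0},
    {"dx": 0.0015,"dy": 0,"dz": 0,"twist": 0},
    {"dx": 0.0015,"dy": 0,"dz": 0,"twist": 0},
  ],
)

```text
t: 13.85
eef_pos: [0.6082, -0.1962, 0.104]
ee_rot: [1.959, 1.57, -2.591]
force: [-5.8, 1.1, 11.1]
width: 0.0003
```

Emit:
jog_arm(
  motion=[
    {"dx": 0.0004,"dy": 0.0008,"dz": 0,"twist": 0},
    {"dx": 0.0008,"dy": 0.0016,"dz": 0,"twist": 0},
    {"dx": 0.0012,"dy": 0.002,"dz": 0,"twist": 0},
    {"dx": 0.0012,"dy": 0.002,"dz": 0,"twist": 0},
  ],
)

```text
t: 14.18
eef_pos: [0.6068, -0.1965, 0.1028]
ee_rot: [-2.738, 1.57, -1.005]
force: [-4.1, 1.1, 9.8]
width: 0.0008
```

Emit:
jog_arm(
  motion=[
    {"dx": 0.0005,"dy": 0.0006,"dz": 0,"twist": 0},
    {"dx": 0.001,"dy": 0.0012,"dz": 0,"twist": 0},
    {"dx": 0.0015,"dy": 0.0018,"dz": 0,"twist": 0},
    {"dx": 0.0015,"dy": 0.0018,"dz": 0,"twist": 0},
  ],
)

```text
t: 14.52
eef_pos: [0.6053, -0.1967, 0.1013]
ee_rot: [-2.302, 1.57, -0.569]
force: [-2.3, 1.2, 9.7]
width: 0.0005
```

Emit:
jog_arm(
  motion=[
    {"dx": 0.0006,"dy": 0.0004,"dz": 0,"twist": 0},
    {"dx": 0.0012,"dy": 0.0008,"dz": 0,"twist": 0},
    {"dx": 0.0018,"dy": 0.0012,"dz": 0,"twist": 0},
    {"dx": 0.002,"dy": 0.0012,"dz": 0,"twist": 0},
  ],
)

```text
t: 14.85
eef_pos: [0.6037, -0.197, 0.0994]
ee_rot: [3.112, 1.57, -1.439]
force: [-5.0, 1.0, 11.1]
width: 0.0002
```

Emit:
jog_arm(
  motion=[
    {"dx": 0.0006,"dy": 0.0,"dz": 0,"twist": 0},
    {"dx": 0.0012,"dy": 0.0,"dz": 0,"twist": 0},
    {"dx": 0.0018,"dy": 0.0,"dz": 0,"twist": 0},
    {"dx": 0.002,"dy": 0.0,"dz": 0,"twist": 0},
  ],
)

```text
t: 15.18
eef_pos: [0.6033, -0.1972, 0.0972]
ee_rot: [2.219, 1.57, -2.332]
force: [-5.7, -0.8, 10.5]
width: 0.0006
```

Emit:
jog_arm(
  motion=[
    {"dx": 0.0006,"dy": 0.0,"dz": 0,"twist": 0},
    {"dx": 0.0012,"dy": 0.0,"dz": 0,"twist": 0},
    {"dx": 0.0018,"dy": 0.0,"dz": 0,"twist": 0},
    {"dx": 0.0025,"dy": 0.0,"dz": 0,"twist": 0},
    {"dx": 0.0025,"dy": 0.0,"dz": 0,"twist": 0},
  ],
)

```text
t: 15.6
eef_pos: [0.6034, -0.1972, 0.0944]
ee_rot: [2.27, 1.57, -2.28]
force: [-3.7, -0.6, 8.7]
width: 0.0006
```

Emit:
jog_arm(
  motion=[
    {"dx": 0.0007,"dy": 0.0,"dz": 0,"twist": 0},
    {"dx": 0.0014,"dy": 0.0,"dz": 0,"twist": 0},
    {"dx": 0.0021,"dy": 0.0,"dz": 0,"twist": 0},
    {"dx": 0.0028,"dy": 0.0,"dz": 0,"twist": 0},
    {"dx": 0.003,"dy": 0.0,"dz": 0,"twist": 0},
  ],
)

```text
t: 16.02
eef_pos: [0.604, -0.197, 0.091]
ee_rot: [-3.051, 1.57, -1.318]
force: [-2.3, -1.0, 4.5]
width: 0.0002
```

Emit:
jog_arm(
  motion=[
    {"dx": 0.0007,"dy": 0.0,"dz": 0,"twist": 0},
    {"dx": 0.0014,"dy": 0.0,"dz": 0,"twist": 0},
    {"dx": 0.0021,"dy": 0.0,"dz": 0,"twist": 0},
    {"dx": 0.0028,"dy": 0.0,"dz": 0,"twist": 0},
    {"dx": 0.003,"dy": 0.0,"dz": 0,"twist": 0},
  ],
)

```text
t: 16.43
eef_pos: [0.604, -0.1965, 0.0869]
ee_rot: [0.584, 1.57, 2.317]
force: [-0.3, -0.7, 0.5]
width: 0.0009
```

Emit:
jog_arm(
  motion=[
    {"dx": 0.0007,"dy": 0.0,"dz": 0,"twist": 0},
    {"dx": 0.0014,"dy": 0.0,"dz": 0,"twist": 0},
    {"dx": 0.002,"dy": 0.0,"dz": 0,"twist": 0},
    {"dx": 0.002,"dy": 0.0,"dz": 0,"twist": 0},
  ],
)

```text
t: 16.77
eef_pos: [0.604, -0.1966, 0.0852]
ee_rot: [1.091, 1.571, 2.823]
force: [0.3, -0.6, 0.2]
width: 0.0006
```

Run:
```python
from plan import *
s=arm.grab_frame('scene')[:,:,::-1]
cv2.imwrite('pics/s9.png',cv2.resize(s[160:260,175:265],None,fx=6,fy=6,interpolation=2))
plan(.6,-.2,.08,.1615)
```

```text
t 16.82 tcp [ 0.604  -0.1966  0.0852] F [ 0.02 -0.76  0.05] w 0.0004 q [-0.01  0.42 -0.26 -0.   -0.88 -1.4 ]
axes x [-2.e-04  1.e-04 -1.e+00] y [-0.987 -0.161  0.   ] z [-0.161  0.987  0.   ]
d mm [ 5.2  4.5 -2.7] twist 0.01
```

View pics/s9.png

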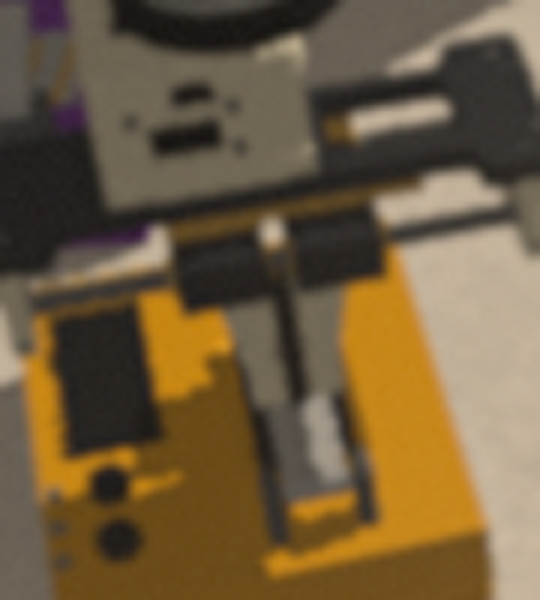

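Emit:
jog_arm(
  motion=[
    {"dx": 0.0007,"dy": 0.0,"dz": 0,"twist": 0},
    {"dx": 0.0014,"dy": 0.0,"dz": 0,"twist": 0},
    {"dx": 0.0021,"dy": 0.0,"dz": 0,"twist": 0},
    {"dx": 0.0028,"dy": 0.0,"dz": 0,"twist": 0},
    {"dx": 0.003,"dy": 0.0,"dz": 0,"twist": 0},
  ],
)

```text
t: 17.23
eef_pos: [0.604, -0.1967, 0.0823]
ee_rot: [1.263, 1.571, 2.996]
force: [0.1, -0.1, 0.6]
width: 0.0002
```

Emit:
jog_arm(
  motion=[
    {"dx": -0.01,"dy": 0.0,"dz": 0,"twist": 0},
    {"dx": -0.04,"dy": 0.0,"dz": 0,"twist": 0},
    {"dx": -0.08,"dy": 0.0,"dz": 0,"twist": 0},
    {"dx": -0.12,"dy": 0.03,"dz": 0,"twist": 0},
    {"dx": -0.13,"dy": 0.06,"dz": 0,"twist": 0},
    {"dx": -0.13,"dy": 0.1,"dz": 0,"twist": 0},
    {"dx": -0.13,"dy": 0.13,"dz": 0.0,"twist": 0},
    {"dx": -0.13,"dy": 0.13,"dz": 0.0,"twist": 0},
    {"dx": -0.13,"dy": 0.13,"dz": 0.0,"twist": 0},
  ],
)

```text
t: 17.98
eef_pos: [0.4747, -0.218, 0.2143]
ee_rot: [-1.826, 1.568, -0.094]
force: [0.5, 0.1, -0.2]
width: 0.0002
```

Run:
```python
from plan import *
from ov import *
s=arm.grab_frame('scene')[:,:,::-1]
u=[.5675,-.2027,.1615]
cv2.imwrite('pics/sA.png',s)
draw(s,"scene",u,[rect(26,74,-11,11,61)],170,190,95,90,6,'pics/sAz.png')
print(arm.get_state()["eef_pos"],arm.get_state()["force"])
```

```text
[ 0.47582853 -0.2178713   0.21394627] [ 0.54392212  0.45324118 -0.04248772]
```

View pics/sAz.png

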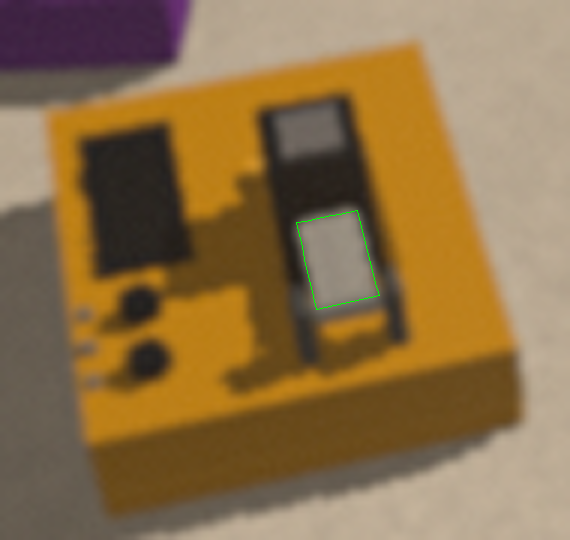

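View pics/sA.png

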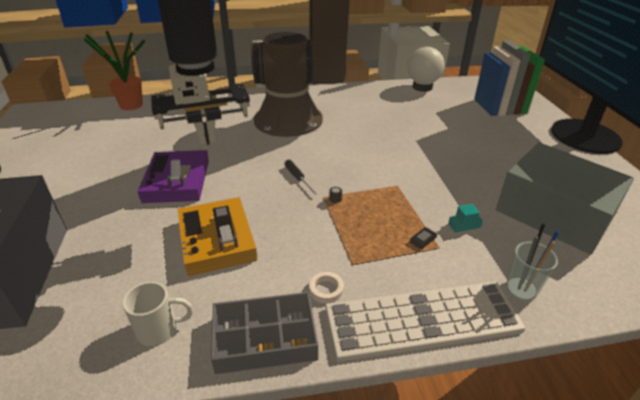

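The clip matches the level outline, with its end over the pack's stepped end at crop (330,215). The pack is seated, the other items haven't moved, and the robot is clear of everything.

```bash
python3 -c "
from station import arm
print(arm.job_done())"
```

```text
the job is handed in; nothing more can be done
None
```

The pack is seated in the yellow unit's bay and the clip is snapped down over its end. I handed the job in at about 18 s.

- **Pack:** I gripped the tower, lowered it past the raised clip and felt the seat about 7 mm below the mouth. Measured force peaked at about 7 N (8–9 N with the pack's weight), then dropped to nothing. A hard stop came about 4.6 mm below first contact, and I stopped there. With the gripper lifted away, the picture showed the pack still in place.
- **Clip:** I pressed it with the closed fingertips. Force peaked at about 11 N and fell to zero about 20 mm down, where the clip snapped away by itself. Moving 3 mm lower met no resistance. The last picture matches the outline of a level clip with its end over the pack's step.
- **Checks that disagreed:**
  - The two cameras differed by about 2 mm on the unit's position, so I used the mean.
  - The foot of the pack looked slightly smaller in the pictures than its stated size, so I located it by its label instead.
  - There was more sideways drag on the clip than expected (up to about 6 N), so I moved along with the clip for part of the press.
- **Other things:** The slab, round cell, screwdriver, tape and both look-alikes look unmoved in the last picture, and the robot was touching nothing.

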